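# Check a clamp's gate latch and sort it

### The job

Take the red clamp off the tilted sine plate, stand it flat on the middle of the steel bench block and let go of it, then push its brass latch button down to see whether the steel gate clicks open within the 15 N limit; stop pushing at 15 N if it has not. Then take the clamp again and stand it flat in the green tray if the gate opened, or in the red tray if it stayed shut. Do not drop or tip the clamp, and leave the other things on the bench where they are.

Things in the scene. Friction and masses are not known exactly. Their poses are not given: they have to be found in the camera images.
- clamp: Loose red aluminium clamp, 60 mm long (x), 40 wide (y), body 45 high, 0.3 kg; origin at the centre of its underside, z up. An 18 mm slot crosses its top along y (x -8 to +10 mm) down to 26 mm above the underside; solid below. It starts on the sine plate's slope, its x axis up the slope, its -x end against the end stop: there it can be held only across its 40 mm width.
- gate (a joint): The clamp's swinging steel gate in rad: a bar 40 x 13 x 6 mm lying on the clamp's top (45 to 52 mm up), clamp x -26 to +14 mm, pivot screw at x = -19 mm. 0 = shut over the slot, latched; 1.6 = open, pointing along clamp +y and jutting 13 mm past that side. Once unlatched its own spring swings it open within half a second and keeps it open.
- gate_tip (a point): Point at the free tip of the gate bar.
- button (a joint): Travel in m of the brass latch button on the clamp's top: 0 = up, grows as it is pushed down, stop at 11 mm. It starts to move at about 3 N and frees the gate at about 5 mm. With the right spring that takes about 7 N; some clamps have a far too heavy spring (5 N per mm) and let go only at about 26 N. It springs back up when let go.
- button_top (a point): Centre of the button's top face, 14 mm diameter; at clamp x = +21 mm, y = 0, 64 mm above the underside when up (12 mm above the gate). Moves with the button.
- sine_plate: Fixed chrome sine plate, base 160 x 80 x 18 mm, origin at the centre of its underside on the bench. The upper plate, 80 mm wide, slopes at 0.279 rad, rising along the body's +x. At its low end an end stop stands 14 mm above the slope. Under the clamp the slope is about 55 mm above the bench.
- bench_block: Fixed flat ground steel bench block, 100 (x) by 110 (y) by 16 mm high; origin at the centre of its underside on the bench; the clamp goes on top, about the middle.
- tray_green: Fixed open green tray for accepted parts, 132 (x) by 66 (y) by 28 mm high, walls and floor 3 mm (inside 126 by 60 mm); origin at the centre of its underside. The clamp goes in with its length along the tray's x, either way round; finger room only at the clamp's two ends (60 mm apart).
- tray_red: Fixed open red tray for rejected parts, same size and frame as the green one.
- pin_a: Bystander: polished steel dowel pin, 16 mm diameter, 60 mm long, lying in a small wooden rack (80 x 56 x 12 mm).
- pin_b: Bystander: the second dowel pin in the rack.
- radius_gauge: Bystander: grey steel radius gauge with its leaves fanned out, about 125 x 60 mm, 12 mm high, lying flat.
- square: Bystander: engineer's square lying flat, stock 75 mm, blade 110 mm, 16 mm high.
- v_block: Bystander: grey steel V-block, 50 x 50 x 36 mm.
- ring_gauge: Bystander: bright ring gauge, 52 mm diameter, 20 mm high.
- micrometer: Bystander: micrometer lying flat, about 135 x 50 mm, 18 mm high.

How it is judged:
By the outcome, as a careful person would: the job done as asked, in the order asked, and still so for the second after the job is handed in, with the robot touching nothing.
It also fails if it takes over 64 s, if anything falls off the work surface, if the arm or the gripper's body presses on something with over 40 N, if the wrist force passes 120 N, or if a joint passes its speed limit or range.

### The arm

A 7-joint arm with a two-finger parallel gripper is mounted at the origin on the work surface. World frame = base frame: x ahead of the robot, y to its left, z up, the work surface at z = 0. Lengths are in m, angles in degrees, forces in N, time in s.
With the tool pointing down it reaches from about 0.35 to 0.775 m from the base axis. Payload 3.1 kg.
Tool frame: the origin (TCP) lies on the centre line of the jaws, within the pads' length; the fingertips stand 17 mm ahead of it and the grasp point (between the pads) lies 2 mm behind it (robot.tip_reach is the distance from the TCP to the fingertips, in m); z points along the fingers, y is the direction in which the jaws open and shut (so a half turn about z gives the same grasp; the last joint's range is limited). The gripper opens to 85 mm and grips with 20 to 120 N. Pads are 22 mm wide; open, the fingers measure 114 mm over their backs; the gripper's body (76 mm by 85 mm) begins 54 mm behind the grasp point. The pads swing forward as they close: fully open they stand 13 mm farther back than shut.
Start: joints at [69.632, 17.813, 0.802, 86.603, -0.252, 75.585, -1.558], TCP at [0.17, -0.523, 0.248] pointing down, gripper open.
Joint ranges: [-154.91, 154.91], [-16.99, 109.72], [-72.82, 74.43], [7.12, 147.25], [-82.49, 262.49], [11.32, 116.49], [-174.64, 174.64]. Speed limits (degrees/s): [159.86, 159.86, 180, 180, 180, 180, 180].

### API

Orientations are given as [roll, pitch, yaw] about the fixed x, y, z axes, in that order (R = Rz(yaw) Ry(pitch) Rx(roll)).
In Python, from station import robot, fingers, vision, workorder, recognise gives the robot as it stands. Calls block until the motion is done:
- robot.move_to(position, orientation): joint-space move of the TCP to a pose.
- robot.line_to(position, orientation=None, velocity=0.15, f_stop=None): straight line of the TCP; orientation=None keeps the orientation; velocity is the mean speed in m/s. With f_stop (N) it stops when the force on the tool has changed by that much, and returns True; else False.
- robot.move_j(angles): joint-space move.
- fingers.gripper_to(opening, force=None): opening from 0.0 (shut) to 1.0 (fully open); force is the grip in N (None keeps the last); returns when the fingers have stopped.
- robot.pause(seconds).
- robot.inverse_kinematics(position, orientation): joint angles nearest the present ones, or None.
- vision.grab_frame(name): name is "side" or "top"; returns the picture (420x560x3 uint8, red, green, blue); there is no depth.
- vision.calibration(name): a dict with "mtx" (3x3 intrinsics, pixels), "extrinsics" (4x4, takes a point from world to camera coordinates). Camera axes: x right, y up, looking along -z (the intrinsics and any distortion apply to the point x, -y, -z); pixel columns grow to the right and rows downward; lengths in m; the calibration is good to about 2 mm. A picture is of the moment at which its call begins. calibration takes no time and is no camera call.
A pose or a line that the arm cannot do raises robot.PlanningError and nothing moves.
- workorder.close_job(): hands the job in, once; it reports no verdict.
Trained networks look in the newest picture that a camera, given by its name, has taken for a name from the list of things; names that differ only in an ending like _2 or _b are one class to them, and where a whole thing is asked for, a point or a joint stands for the part that bears it (a point fixed in the world has none). Each returns a list of dicts, best first, with "p" (0 to 1); they miss things now and then, are a little off and sometimes report something else, mostly with a low value. They report only what shows in the picture. A call takes as long as a camera call.
- recognise(label, camera): "rect" ([centre column, centre row, width, height] in pixels, round what is visible of it).
Readings, each from a call of its own:
- robot.current_time_s(): time.
- robot.current_joint_positions(): joint angles.
- robot.current_dq(): joint speeds.
- robot.current_joint_torque(): joint torques, N m.
- robot.current_tool_pos(): TCP position.
- robot.current_eef_rot(): TCP orientation.
- robot.current_contact_force(): force on the tool from outside, world axes, zero at the start.
- robot.current_torque(): the same for the moment, N m.
- robot.current_finger_gap(): opening from 0.0 (shut) to 1.0 (fully open).
Only numpy, scipy, OpenCV 4.12 (cv2) and the standard library are available. Lean on these libraries where they do the work, as an engineer would, in place of code of your own. Each camera call takes 0.05 s, during which the arm holds its last target.

## Working session

There is one attempt and no reset: what is moved stays moved. The work goes in short steps, each a Python script; the robot and the scene stay as the last script left them, time stands still between calls to the robot, and variables do not carry over. Pictures are saved under pics/ and viewed, and the job is handed in when it is done.

```bash
ls; mkdir -p pics; python3 - <<'E'
from station import robot, fingers, vision, workorder, recognise
import cv2, numpy as np
np.set_printoptions(precision=4,suppress=True)
for c in ("side","top"):
    im=vision.grab_frame(c); cv2.imwrite(f"pics/{c}0.png",im[:,:,::-1])
    k=vision.calibration(c); print(c,{a:(np.array(b) if not isinstance(b,str) else b) for a,b in k.items()})
    for n in ["clamp","sine_plate","bench_block","tray_green","tray_red","button_top","gate_tip"]:
        print(n,[(np.round(d["rect"],1).tolist(),round(d["p"],2)) for d in recognise(n,c)[:2]])
print(robot.current_time_s(),robot.tip_reach,robot.current_tool_pos(),robot.current_eef_rot())
E
```

```text
pics
side {'mtx': array([[418.5555,   0.    , 271.7644],
       [  0.    , 418.5555, 205.4045],
       [  0.    ,   0.    ,   1.    ]]), 'extrinsics': array([[ 0.9515, -0.3075,  0.0054, -0.5277],
       [ 0.2353,  0.7393,  0.631 , -0.2363],
       [-0.198 , -0.5991,  0.7758, -1.1986],
       [ 0.    ,  0.    ,  0.    ,  1.    ]])}
clamp [([238.4, 152.5, 19.7, 19.2], 0.59)]
sine_plate [([254.8, 161.5, 55.7, 40.8], 0.59), ([317.6, 201.6, 13.7, 13.1], 0.59)]
bench_block [([268.4, 240.2, 39.7, 37.3], 0.82)]
tray_green [([309.9, 330.7, 55.4, 39.8], 0.72)]
tray_red [([299.9, 292.2, 50.5, 33.1], 0.77)]
button_top []
gate_tip []
top {'mtx': array([[418.7444,   0.    , 279.0641],
       [  0.    , 418.7444, 215.6581],
       [  0.    ,   0.    ,   1.    ]]), 'extrinsics': array([[ 0.003 , -0.9999, -0.0112,  0.0464],
       [ 0.9826,  0.0009,  0.1858, -0.5463],
       [-0.1858, -0.0115,  0.9825, -0.9338],
       [ 0.    ,  0.    ,  0.    ,  1.    ]])}
clamp [([162.1, 215.9, 23.4, 26.2], 0.76)]
sine_plate [([174.4, 198.9, 42.1, 67.5], 0.67)]
bench_block [([303.2, 225.0, 45.5, 41.8], 0.8)]
tray_green [([428.9, 212.5, 39.1, 54.6], 0.67)]
tray_red [([380.9, 208.4, 35.1, 56.1], 0.79)]
button_top [([158.2, 207.9, 9.6, 9.9], 0.59)]
gate_tip [([159.1, 218.9, 6.3, 15.6], 0.41)]
0.8 0.017 [ 0.1698 -0.5232  0.2483] [179.9956   0.0011  17.983 ]
```

```bash
python3 - <<'E'
import cv2
a=cv2.imread("pics/top0.png");b=cv2.imread("pics/side0.png")
cv2.imwrite("pics/t1.png",cv2.resize(a[160:270,110:260],None,fx=5.3,fy=5.3,interpolation=cv2.INTER_CUBIC))
cv2.imwrite("pics/t2.png",cv2.resize(a[150:290,265:465],None,fx=4,fy=4,interpolation=cv2.INTER_CUBIC))
cv2.imwrite("pics/s1.png",cv2.resize(b[110:210,190:330],None,fx=5.5,fy=5.5,interpolation=cv2.INTER_CUBIC))
E
```

```text
(no output)
```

View pics/top0.png

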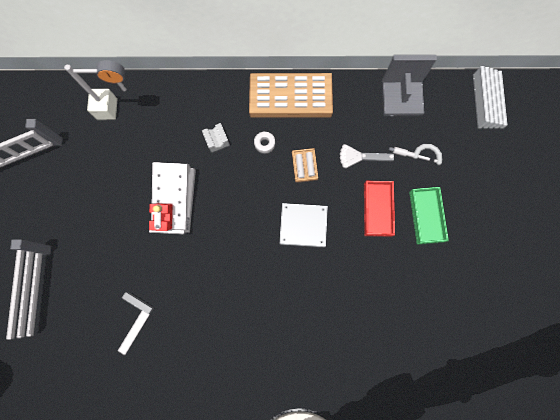

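View pics/side0.png

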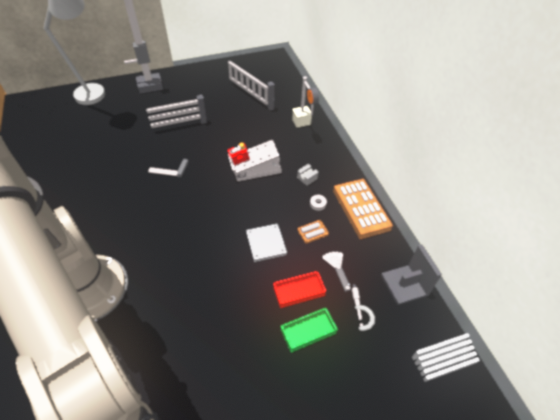

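```bash
ls pics
```

```text
s1.png
side0.png
t1.png
t2.png
top0.png
```

View pics/t1.png

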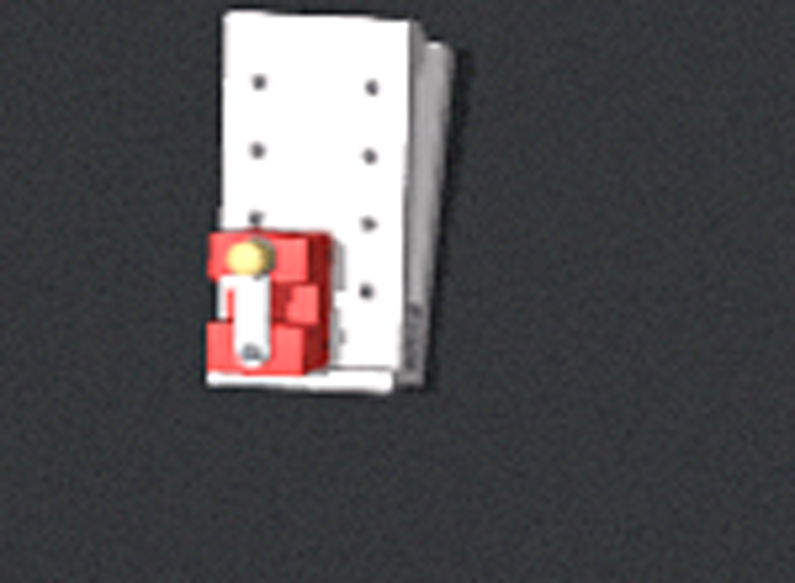

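View pics/t2.png

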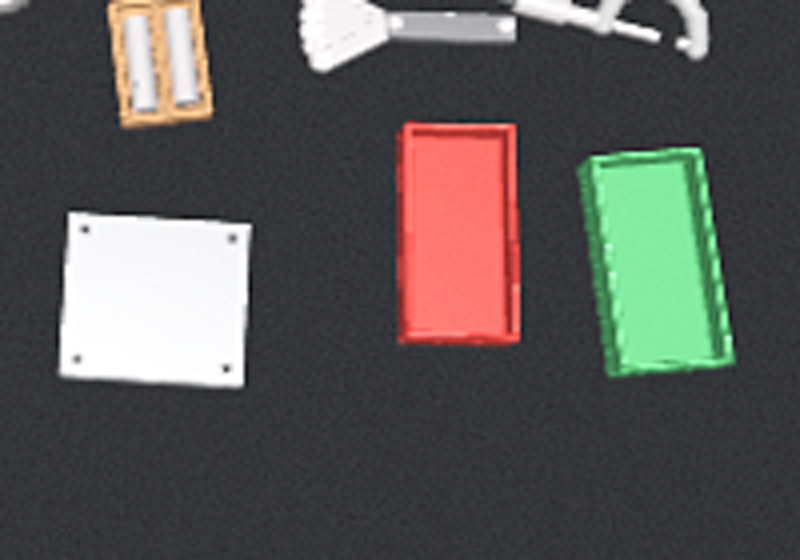

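View pics/s1.png

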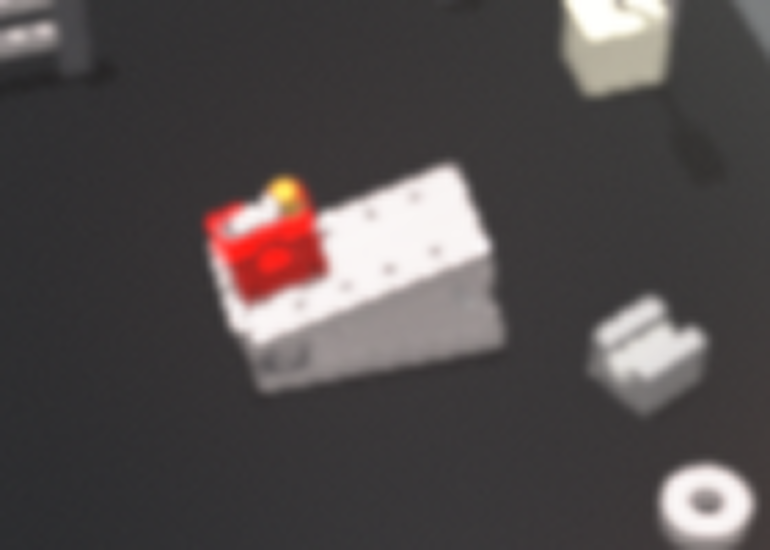

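The pictures agree with the networks. In the top view the clamp sits at about (162,216) on the left side of the sine plate, with its button at (158,208) and its x axis pointing up the image. The block is at (303,225), the red tray at (380,208) and the green tray at (429,213). Next I'll fit the poses.

```bash
cat > h.py <<'E'
from station import robot, fingers, vision, workorder, recognise
import cv2, numpy as np
from scipy.optimize import least_squares
from scipy.spatial.transform import Rotation as R
np.set_printoptions(precision=4,suppress=True)
CAL={c:vision.calibration(c) for c in("top","side")}
def proj(c,P):
    k=CAL[c];E=np.array(k["extrinsics"]);K=np.array(k["mtx"])
    q=np.atleast_2d(P)@E[:3,:3].T+E[:3,3]; q=q*[1,-1,-1]
    u=q@K.T; return u[:,:2]/u[:,2:]
def ray(c,uv,z):
    k=CAL[c];E=np.array(k["extrinsics"]);K=np.array(k["mtx"])
    d=np.linalg.inv(K)@[uv[0],uv[1],1]; d=E[:3,:3].T@(d*[1,-1,-1]); o=-E[:3,:3].T@E[:3,3]
    return o+d*(z-o[2])/d[2]
def crop(c,name,cx,cy,w,h,f):
    im=vision.grab_frame(c)[:,:,::-1]; x=max(int(cx-w/2),0);y=max(int(cy-h/2),0)
    cv2.imwrite("pics/"+name,cv2.resize(im[y:y+h,x:x+w],None,fx=f,fy=f,interpolation=cv2.INTER_CUBIC)); print(name,"off",x,y,"f",f)
E
cat > fit.py <<'E'
from h import *
T=lambda p:(np.array(p)+.5)/5.3-.5+[110,160]
S=lambda p:(np.array(p)+.5)/5.5-.5+[190,110]
m=1e-3
tp=[((-30,20,45),(207,374)),((30,20,45),(209,232)),((30,-20,45),(308,236)),((-30,-20,45),(304,375)),((21,0,64),(248,256)),((-19,0,52),(251,351))]
sp=[((21,0,64),(285,189)),((30,20,45),(304,180)),((-30,20,45),(208,219)),((30,-20,0),(328,275)),((-30,-20,0),(247,302)),((30,-20,45),(318,220))]
def f(q,full=False):
    M=(R.from_euler('z',q[3])*R.from_euler('y',-.279))
    r=[]
    for c,L,W in(("top",tp,T),("side",sp,S)):
        X=M.apply(np.array([a for a,_ in L])*m)+q[:3]
        r.append(proj(c,X)-np.array([W(b) for _,b in L]))
    return np.vstack(r) if full else np.vstack(r).ravel()
s=least_squares(f,[.5,.3,.055,0],loss='soft_l1',f_scale=.5)
print("clamp",s.x,"yaw",np.degrees(s.x[3]));print(f(s.x,True))
# flats
top=cv2.imread("pics/top0.png");side=cv2.imread("pics/side0.png")
B=lambda p:(np.array(p)+.5)/4-.5+[265,150]
quads={"block":(100,110,16,[(69,212),(252,225),(243,387),(59,375)]),
"red":(132,66,28,[(400,123),(517,123),(519,342),(399,342)]),
"green":(132,66,28,[(583,160),(702,149),(733,362),(609,376)])}
for n,(lx,ly,h,px) in quads.items():
    # order TL,TR,BR,BL = (+x,+y),(+x,-y),(-x,-y),(-x,+y)
    C=np.array([(1,1),(1,-1),(-1,-1),(-1,1)])*[lx/2,ly/2]*m
    W=np.array([B(p) for p in px])
    def g(q):
        c,s_=np.cos(q[2]),np.sin(q[2]); X=np.c_[C@np.array([[c,s_],[-s_,c]])+q[:2],np.full(4,h*m)]
        return (proj("top",X)-W).ravel()
    s2=least_squares(g,[.5,0,0],loss='soft_l1',f_scale=.5); x=s2.x
    sc=proj("side",[*x[:2],h*m])
    print(n,x[:2],np.degrees(x[2]),"res",np.abs(g(x)).round(2),"side proj",sc)
E
python3 fit.py
```

```text
clamp [ 0.5457  0.3163  0.0595 -0.0494] yaw -2.828524895112356
[[ 0.4497 -0.3745]
 [ 0.5698 -0.2735]
 [-0.2863 -0.1523]
 [-0.1351  0.3311]
 [-0.6773  0.2909]
 [ 0.1173 -0.0979]
 [-0.3442 -0.3287]
 [-0.8385  0.1774]
 [ 0.3282 -0.3642]
 [ 1.4678 -0.6209]
 [ 0.0209  0.9321]
 [-0.7558  0.7765]]
block [ 0.5314 -0.0116] -3.844124408182479 res [0.49 0.19 0.4  0.09 0.19 0.03 0.15 0.1 ] side proj [[265.7464 241.1792]]
red [ 0.571 -0.194] -1.214663337712467 res [0.59 0.33 1.54 0.89 0.6  0.27 1.61 0.89] side proj [[298.6462 286.6122]]
green [ 0.5531 -0.312 ] 5.7827235894891595 res [0.58 0.08 2.22 0.01 0.6  0.45 2.78 0.3 ] side proj [[307.8058 326.895 ]]
```

```bash
cat > sil.py <<'E'
from h import *
from scipy.optimize import minimize
def masks(im,kind):
    hsv=cv2.cvtColor(im,cv2.COLOR_BGR2HSV);H,S,V=cv2.split(hsv)
    if kind=="red": m=((H<8)|(H>172))&(S>110)&(V>50)
    elif kind=="green": m=(H>45)&(H<80)&(S>90)&(V>50)
    else: m=(V>120)&(S<60)
    return m.astype(np.uint8)
F=8
def box(lx,ly,h): return np.array([(a*lx/2,b*ly/2,z) for a in(1,-1) for b in(1,-1) for z in(0,h)])*1e-3
def fitbox(ims,kind,dims,q0,rect,mode,prior=None):
    P=box(*dims);tgt={}
    for c,im in ims.items():
        x0,y0,w,h=rect[c]; m=masks(im[y0:y0+h,x0:x0+w],kind)
        n,l,st,_=cv2.connectedComponentsWithStats(m); m=(l==1+np.argmax(st[1:,4])).astype(np.uint8)
        g=cv2.resize(m*255,None,fx=F,fy=F,interpolation=cv2.INTER_LINEAR)>127
        pts=cv2.findNonZero(g.astype(np.uint8)); hl=cv2.convexHull(pts)
        t=np.zeros(g.shape,np.uint8);cv2.fillConvexPoly(t,hl,1);tgt[c]=t
    def rot(q): return R.from_euler('z',q[3])*R.from_euler('y',-.279 if mode=="slope" else 0)
    def cost(q,parts=False):
        X=rot(q).apply(P)+q[:3];o=[]
        for c,t in tgt.items():
            u=(proj(c,X)-rect[c][:2]+.5)*F
            r=np.zeros_like(t);cv2.fillConvexPoly(r,cv2.convexHull(np.round(u*16).astype(np.int32)),1,shift=4)
            o.append((r^t).sum()/t.sum())
        e=o[0]+.6*sum(o[1:])
        return o if parts else e+((q[2]-prior[0])/prior[1])**2*.05
    s0=np.array(q0,float);sx=np.vstack([s0]+[s0+d for d in np.diag([.006,.006,.003,.06])])
    r=minimize(cost,s0,method="Nelder-Mead",options=dict(initial_simplex=sx,maxiter=400))
    return r.x,cost(r.x,True)
if __name__=="__main__":
    ims={c:cv2.imread(f"pics/{c}0.png") for c in("top","side")}
    for n,k,d,q,r,mode,pr in [
     ("clamp","red",(60,40,45),(.5457,.3163,.056,-.05),{"top":(140,195,45,50),"side":(220,135,40,35)},"slope",(.055,.003)),
     ("block","w",(100,110,16),(.531,-.012,0,-.06),{"top":(270,195,65,60),"side":(235,215,60,55)},"f",(0,.001)),
     ("red","red",(132,66,28),(.571,-.194,0,-.02),{"top":(355,170,50,75),"side":(265,262,70,55)},"f",(0,.001)),
     ("green","green",(132,66,28),(.553,-.312,0,.1),{"top":(400,175,60,80),"side":(270,300,80,60)},"f",(0,.001))]:
        for cs in (("top","side"),("top",),("side",)):
            x,o=fitbox({c:ims[c] for c in cs},k,d,q,r,mode,pr)
            print(n,cs,x[:3],"yaw",round(np.degrees(x[3]),2),np.round(o,3))
E
python3 sil.py
```

```text
clamp ('top', 'side') [0.5454 0.3196 0.0559] yaw -2.47 [0.035 0.187]
clamp ('top',) [0.5459 0.3197 0.055 ] yaw -1.73 [0.031]
clamp ('side',) [0.5446 0.3262 0.0552] yaw -4.59 [0.105]
block ('top', 'side') [ 0.5324 -0.0091  0.0001] yaw -3.31 [0.049 0.078]
block ('top',) [ 0.5325 -0.0117  0.    ] yaw -3.66 [0.041]
block ('side',) [ 0.5323 -0.0076  0.    ] yaw -3.8 [0.071]
red ('top', 'side') [ 0.5721 -0.1959  0.    ] yaw -1.57 [0.052 0.189]
red ('top',) [ 0.5721 -0.1955  0.    ] yaw -1.18 [0.051]
red ('side',) [ 0.5718 -0.1976  0.0001] yaw -1.56 [0.188]
green ('top', 'side') [ 0.5543 -0.3148  0.    ] yaw 5.25 [0.063 0.132]
green ('top',) [ 0.5545 -0.3149  0.    ] yaw 5.4 [0.063]
green ('side',) [ 0.5532 -0.3151  0.    ] yaw 5.15 [0.132]
```

```bash
cat >> h.py <<'E'
def toolrot(Rc,flip=False):
    # tool for jaws across clamp y; flip: half-turn
    M=Rc*R.from_euler('x',180,degrees=True)
    if flip: M=M*R.from_euler('z',180,degrees=True)
    return M
def eul(M): return M.as_euler('xyz',degrees=True)
def Rz(d): return R.from_euler('z',d,degrees=True)
CL=np.array([.5455,.3185,.056]);RC=Rz(-2.3)*R.from_euler('y',-.279)
BL=np.array([.5324,-.010]);BY=-3.5
TR={"red":(np.array([.572,-.196]),-1.4),"green":(np.array([.5545,-.315]),5.5)}
E
python3 - <<'E'
from h import *
for fl in(0,1):
    M=toolrot(RC,fl)
    for d in(.023,.11): print(fl,"grasp",robot.inverse_kinematics((CL+RC.apply([.001,0,d])).tolist(),eul(M).tolist()))
    M=toolrot(Rz(BY),fl)
    for z in(.04,.14): print(fl,"block",robot.inverse_kinematics([*BL,z],eul(M).tolist()))
    M=toolrot(Rz(BY+90),fl); print(fl,"ends",robot.inverse_kinematics([*BL,.14],eul(M).tolist()))
    for n,(p,y) in TR.items():
        M=toolrot(Rz(y+90),fl); print(fl,n,robot.inverse_kinematics([*p,.03],eul(M).tolist()))
E
```

```text
0 grasp [ -11.4918   32.5066  -36.2949   99.2773   40.9077   48.7365 -160.0599]
0 grasp [ -56.3736   20.7271   21.9095   98.91      3.1275   49.2529 -130.677 ]
0 block [  19.3496   30.7459  -26.8651  103.2963   17.5267   50.0969 -109.1294]
0 block [  22.7627   23.8639  -31.0309   97.6075   13.6227   62.3102 -105.9805]
0 ends [ 28.9473  25.8616 -39.8397  97.3827  18.2118  63.3985 -19.8322]
0 red [ 37.4413  39.2327 -30.0036  91.5823  22.6168  55.3267  -1.3896]
0 green [ 41.1474  40.4975 -20.2954  85.9044  15.6884  56.4111  22.1078]
1 grasp [  0.9869  40.6041 -56.966   98.8344  55.9575  58.0642  10.1862]
1 grasp [  7.5358  38.3887 -70.5595  96.5498  54.215   68.9894  11.1996]
1 block [ 27.4597  33.6711 -38.4489 102.9921  25.7948  52.3968  64.0725]
1 block [ 30.8141  26.6265 -42.6146  97.3174  19.7607  63.8327  68.8764]
1 ends [ 42.0455  34.163  -61.6548  96.9547  32.0602  68.6021 148.7767]
1 red [  14.8587   35.4778    3.5322   92.5824   -2.6001   52.0199 -162.0629]
1 green [  23.2411   38.7878    7.3817   86.7496   -5.6506   54.8268 -142.2305]
```

```bash
python3 - <<'E'
from h import *
fingers.gripper_to(.68,force=40)
robot.move_j([-30,17,0,86,0,75,60])
print(robot.current_time_s(),robot.current_tool_pos(),robot.current_eef_rot(),robot.current_finger_gap())
M=toolrot(RC,1)
for d in(.023,.11): print("grasp",robot.inverse_kinematics((CL+RC.apply([.001,0,d])).tolist(),eul(M).tolist()))
E
```

```text
4.175 [0.4922 0.2628 0.2605] [179.0358   1.7476 179.8508] 0.6803654821782488
grasp [-40.3604  27.5101   3.4831 100.445   13.2212  40.4508  41.0481]
grasp [-40.4498  20.0008   1.3241  98.2843  13.1246  50.3753  41.0585]
```

```bash
python3 - <<'E'
from h import *
M=toolrot(RC,1);e=eul(M).tolist()
P=lambda d:(CL+RC.apply([.001,0,d])).tolist()
robot.move_to(P(.10),e)
print(robot.current_time_s(),robot.current_contact_force())
print("stopped",robot.line_to(P(.05),velocity=.12,f_stop=6))
crop("top","g_top.png",165,210,110,80,7)
crop("side","g_side.png",245,150,110,80,7)
print(robot.current_time_s(),robot.current_tool_pos(),robot.current_eef_rot(),e)
E
```

```text
4.7417 [1.0624 0.6811 0.1643]
stopped False
g_top.png off 110 170 f 7
g_side.png off 190 110 f 7
5.4083 [0.5337 0.3195 0.106 ] [179.8851  16.1123 177.6496] [-179.99999999999997, 15.985522484149977, 177.70000000000002]
```

View pics/g_top.png

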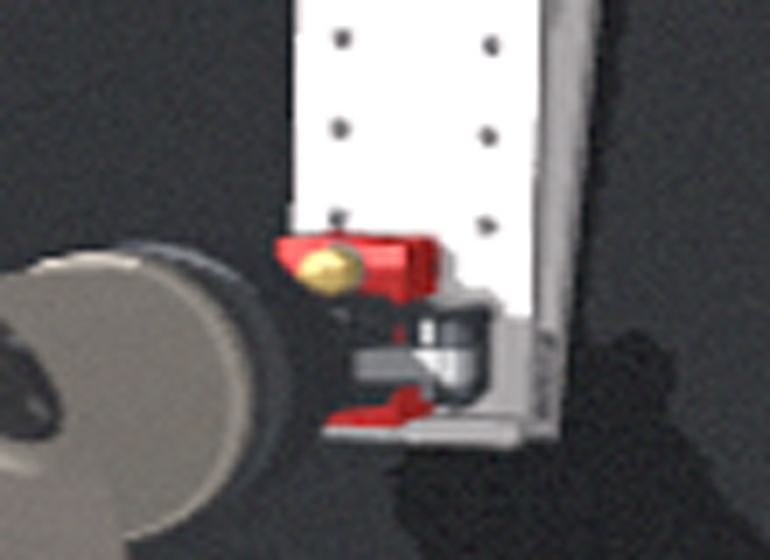

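View pics/g_side.png

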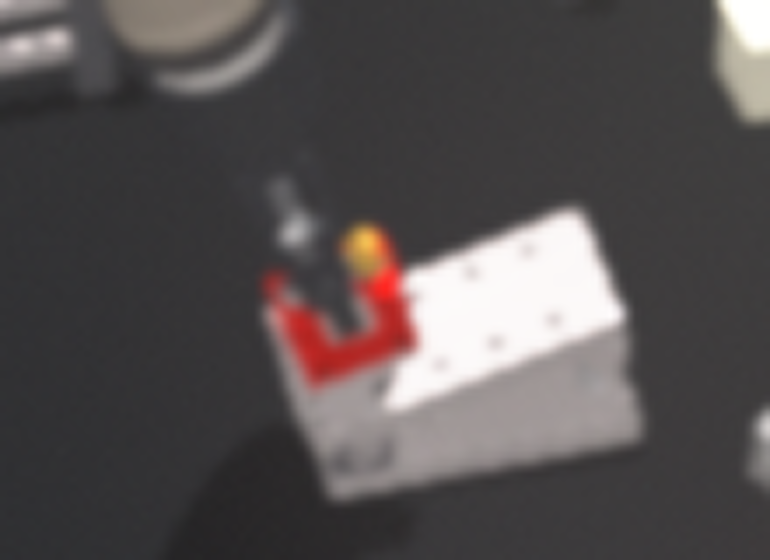

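In both views the fingers straddle the clamp about its slot (top view around (450,360) in the crop), and the clamp hasn't moved. I'll go down, grip and lift.

```bash
python3 - <<'E'
from h import *
P=lambda d:(CL+RC.apply([.001,0,d])).tolist()
print("stopped",robot.line_to(P(.024),velocity=.08,f_stop=6), robot.current_tool_pos(),P(.024),robot.current_contact_force())
print(robot.current_finger_gap());fingers.gripper_to(0.0,force=40)
print("gap",robot.current_finger_gap(),robot.current_contact_force())
robot.line_to(P(.034),velocity=.05);print(robot.current_contact_force(),robot.current_finger_gap())
robot.line_to(P(.12),velocity=.15)
print(robot.current_contact_force(),robot.current_finger_gap(),robot.current_time_s())
crop("top","l_top.png",165,210,110,80,7)
crop("side","l_side.png",245,140,110,80,7)
E
```

```text
stopped False [0.5395 0.3183 0.0783] [0.5398564145564306, 0.3187266698064646, 0.07934734597636249] [ 0.0017  0.0267 -1.3148]
0.6841576692535324
gap 0.4600898116648942 [-0.7074 -1.0269  1.0002]
[ 0.5584  0.3646 -2.1624] 0.45797676525849207
[-1.0777 -0.7131 -3.4108] 0.4574060683249686 7.2583
l_top.png off 110 170 f 7
l_side.png off 190 100 f 7
```

View pics/l_side.png

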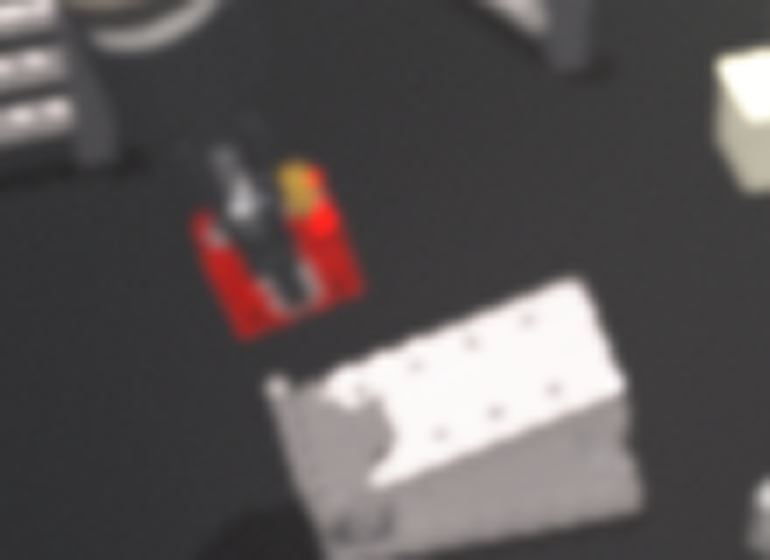

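View pics/l_top.png

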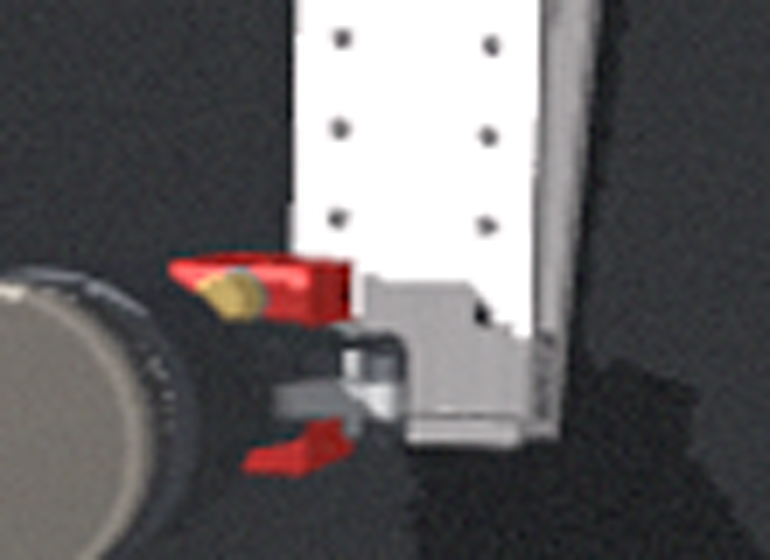

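The clamp is held square in the jaws: gap 0.457, about 39 mm, with 3.4 N of weight. The plate is now empty. Next I'll set it on the block.

```bash
python3 - <<'E'
from h import *
e=eul(toolrot(Rz(BY),1)).tolist()
robot.line_to((robot.current_tool_pos()+np.array([0,0,.04])).tolist(),velocity=.15)
robot.move_to([*BL,.14],e)
print(robot.current_time_s(),robot.current_joint_positions(),robot.current_finger_gap())
robot.line_to([*BL,.055],velocity=.1)
robot.pause(.2)
print(robot.current_tool_pos(),robot.current_eef_rot(),robot.current_contact_force())
print("stopped",robot.line_to([*BL,.034],velocity=.02,f_stop=5))
print(robot.current_tool_pos(),robot.current_contact_force(),robot.current_time_s())
crop("side","b_side.png",265,230,110,80,7)
E
```

```text
9.0333 [-6.2705 20.7273  6.8491 98.7461 -2.8702 60.6802 88.2186] 0.4634470298345543
[ 0.533  -0.01    0.0558] [179.9909   0.0932 176.4994] [-0.217   0.5557 -2.4304]
stopped True
[ 0.5323 -0.01    0.0409] [ 0.5452 -0.2632  4.7857] 10.95
b_side.png off 210 190 f 7
```

View pics/b_side.png

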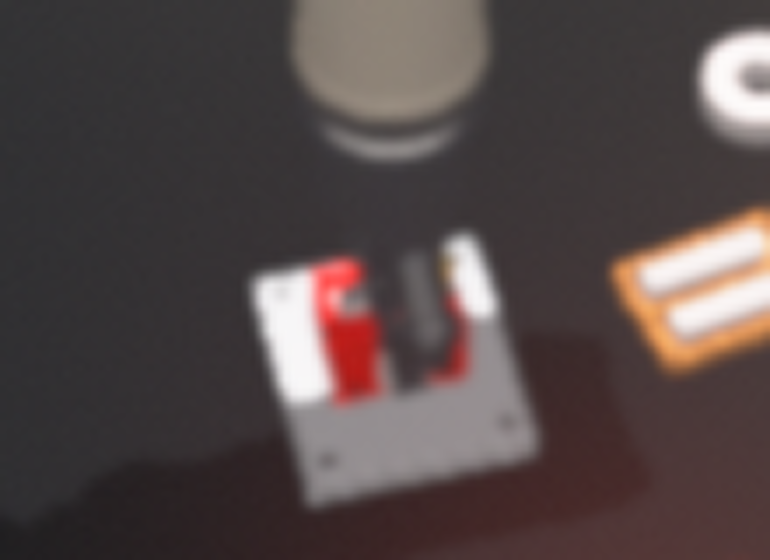

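```bash
python3 - <<'E'
from h import *
fingers.gripper_to(.66)
robot.pause(.1)
robot.line_to([*BL,.15],velocity=.12)
robot.line_to([BL[0]-.1,BL[1]+.08,.19],velocity=.25)
fingers.gripper_to(0.0,force=40)
print(robot.current_time_s())
for c in("top","side"):
    im=vision.grab_frame(c);cv2.imwrite(f"pics/{c}1.png",im[:,:,::-1])
    for n in("clamp","button_top","gate_tip"): print(c,n,[(np.round(d["rect"],1).tolist(),round(d["p"],2)) for d in recognise(n,c)[:2]])
crop("top","p_top.png",303,225,90,70,8)
crop("side","p_side.png",265,235,90,70,8)
E
```

```text
13.7417
top clamp [([305.1, 221.2, 18.3, 24.3], 0.77)]
top button_top []
top gate_tip [([304.9, 222.9, 6.1, 17.5], 0.67)]
side clamp [([266.6, 236.4, 26.3, 18.3], 0.64)]
side button_top []
side gate_tip [([262.6, 231.4, 8.3, 5.1], 0.38), ([265.4, 242.5, 38.5, 34.4], 0.33)]
p_top.png off 258 190 f 8
p_side.png off 220 200 f 8
```

View pics/p_top.png

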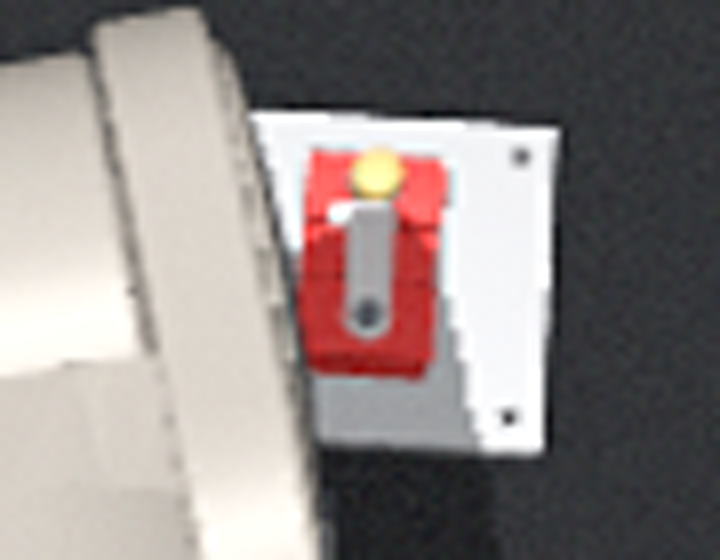

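View pics/p_side.png

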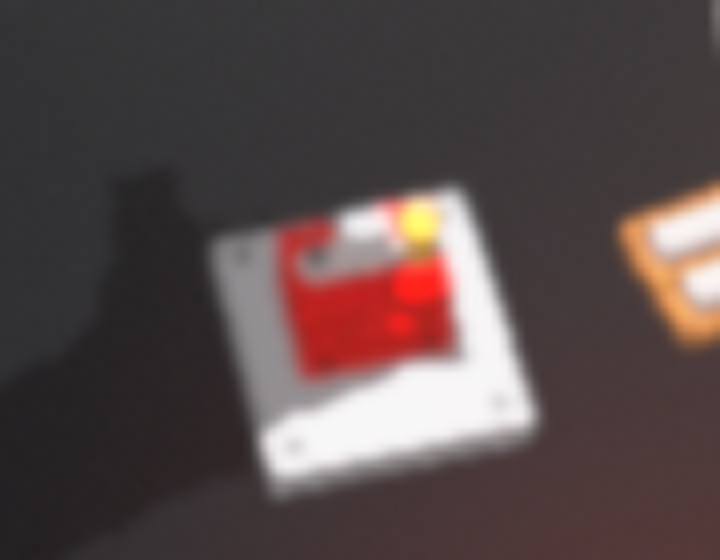

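The clamp stands upright near the middle of the block with its gate shut. In the top crop the button is at (378,173) and the pivot screw at (367,313).

```bash
python3 - <<'E'
from h import *
t=lambda a,b,o:((a+.5)/8-.5+o[0],(b+.5)/8-.5+o[1])
b=ray("top",t(378,173,(258,190)),.080); s=ray("top",t(367,313,(258,190)),.068)
print("button",b,"screw",s,"yaw",np.degrees(np.arctan2(*(b-s)[[1,0]])),np.hypot(*(b-s)[:2]))
bs=ray("side",t(418,221,(220,200)),.080);print("side button",bs)
ss=ray("side",t(317,257,(220,200)),.068);print("side screw",ss)
print("from tool", BL+Rz(BY).apply([.020,0,0])[:2])
E
```

```text
button [ 0.5512 -0.0117  0.08  ] screw [ 0.5126 -0.0088  0.068 ] yaw -4.28239266033387 0.03871145508368906
side button [ 0.5507 -0.0111  0.08  ]
side screw [ 0.5127 -0.0071  0.068 ]
from tool [ 0.5524 -0.0112]
```

Both cameras and the tool pose put the button within 1.5 mm of the same spot. Now I'll push it.

```bash
python3 - <<'E'
from h import *
e=eul(toolrot(Rz(-3.8),1)).tolist()
p=[.5516,-.0113]
robot.move_to([*p,.125],e)
robot.line_to([*p,.103],velocity=.06)
robot.pause(.4)
print(robot.current_tool_pos(),robot.current_eef_rot(),robot.current_finger_gap());f0=robot.current_contact_force();print(f0,robot.current_time_s())
st=robot.line_to([*p,.0895],velocity=.006,f_stop=14)
z=robot.current_tool_pos();f1=robot.current_contact_force()
crop("top","x_top.png",303,225,90,70,8)
print("stopped",st,z,f1-f0,robot.current_time_s())
crop("side","x_side.png",265,235,90,70,8)
print(robot.current_contact_force()-f0,robot.current_tool_pos())
E
```

```text
[ 0.5518 -0.0113  0.1032] [179.9988   0.0257 176.1975] 0.0029978251023259324
[-0.2067  0.1498  0.3002] 15.8333
x_top.png off 258 190 f 8
stopped True [ 0.553  -0.0114  0.0952] [-2.3521  0.0634  7.8158] 17.5583
x_side.png off 220 200 f 8
[-3.167   0.6618  8.6417] [ 0.553  -0.0114  0.0954]
```

View pics/x_side.png

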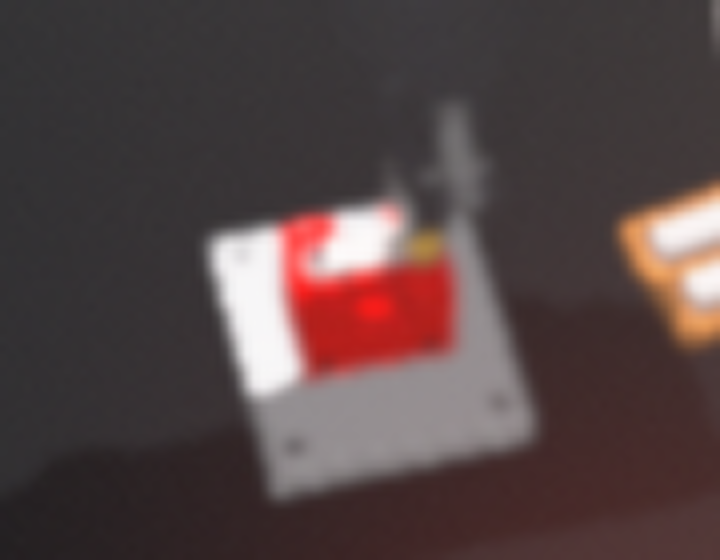

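View pics/x_top.png

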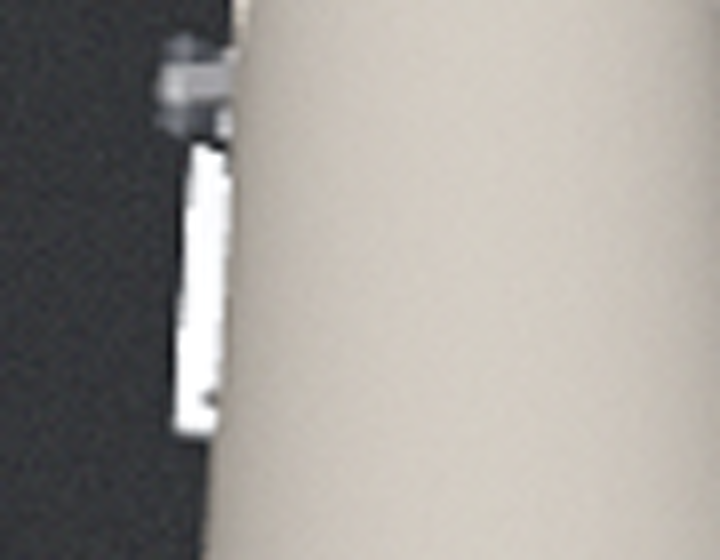

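The push stopped on force after about 2 mm of travel, which is too short for the right spring. I'll back off and look at the gate.

```bash
python3 - <<'E'
from h import *
p=[.5516,-.0113]
robot.line_to([*p,.115],velocity=.08)
robot.pause(.2)
robot.line_to([p[0]-.12,p[1]+.08,.17],velocity=.3)
print(robot.current_time_s())
crop("top","y_top.png",303,225,90,70,8)
crop("side","y_side.png",265,235,90,70,8)
for c in("top","side"):
    for n in("clamp","button_top","gate_tip"): print(c,n,[(np.round(d["rect"],1).tolist(),round(d["p"],2)) for d in recognise(n,c)[:2]])
E
```

```text
18.8917
y_top.png off 258 190 f 8
y_side.png off 220 200 f 8
top clamp [([306.6, 220.5, 18.6, 24.4], 0.95)]
top button_top [([305.4, 212.0, 4.5, 6.2], 0.4)]
top gate_tip [([307.5, 212.5, 6.7, 5.0], 0.69)]
side clamp [([264.5, 235.8, 26.0, 22.1], 0.58)]
side button_top []
side gate_tip []
```

View pics/y_top.png

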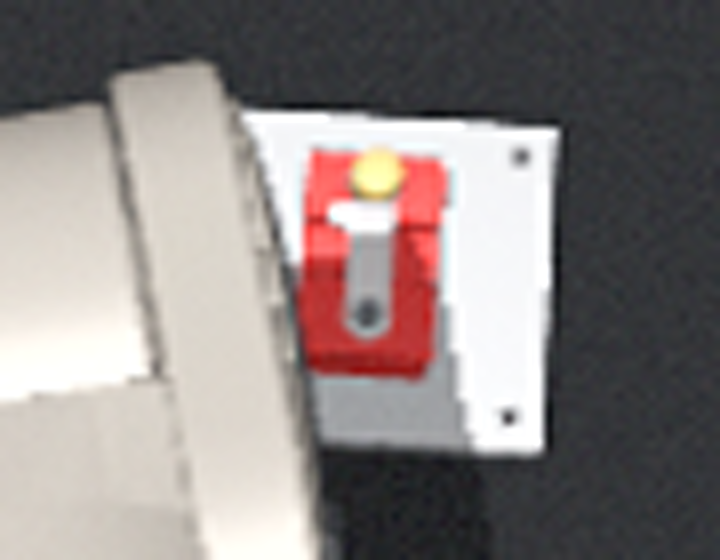

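View pics/y_side.png

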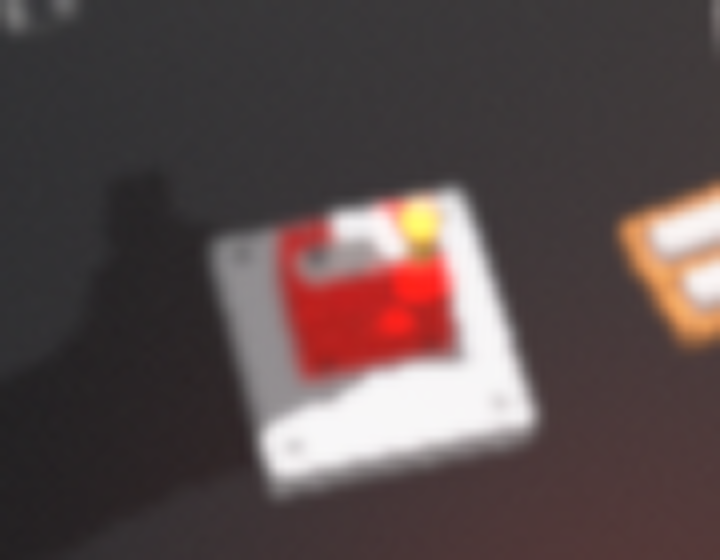

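The gate is still shut and the clamp hasn't moved. The reading after the stop (8 N) didn't match the 14 N stop, so I'll push again in small steps to get force against travel.

```bash
python3 - <<'E'
from h import *
e=eul(toolrot(Rz(-3.8),1)).tolist()
p=[.5514,-.0113]
robot.move_to([*p,.118],e)
robot.line_to([*p,.0995],velocity=.06); robot.pause(.4)
f0=robot.current_contact_force(); print(f0)
z=.0995
while z>.0895:
    z-=.0005
    f=(robot.current_contact_force()-f0)[2]
    if f>13.3: break
    st=robot.line_to([*p,z],velocity=.006,f_stop=max(14.3-max(f,0),.6))
    a=robot.current_contact_force()-f0; robot.pause(.12); b=robot.current_contact_force()-f0
    print(round(z,4),robot.current_tool_pos(),a,b,st)
    if st: break
print(robot.current_time_s())
robot.line_to([*p,.115],velocity=.08)
robot.pause(.2)
robot.line_to([p[0]-.12,p[1]+.08,.17],velocity=.3)
crop("top","w_top.png",303,225,90,70,8)
print(robot.current_time_s())
E
```

```text
[-0.6258  0.2223 -0.1168]
0.099 [ 0.5514 -0.0113  0.099 ] [ 0.3224 -0.6883 -0.5639] [ 0.2654 -0.0304  0.2334] False
0.0985 [ 0.5514 -0.0113  0.0985] [ 1.1666 -0.5254  1.0799] [ 1.5905 -0.279  -0.2723] False
0.098 [ 0.5514 -0.0113  0.098 ] [ 0.7474 -0.0707 -0.3613] [-0.1006 -0.4956  0.1103] False
0.0975 [ 0.5514 -0.0113  0.0975] [ 0.5868 -1.25    1.4547] [ 0.1522 -0.3342  0.2616] False
0.097 [ 0.5515 -0.0113  0.0972] [ 0.305  -0.4391  1.4863] [-0.0647 -0.7464  1.3633] False
0.0965 [ 0.5516 -0.0113  0.0968] [-0.3031  0.0401  3.3893] [ 0.0065 -0.4463  4.1959] False
0.096 [ 0.5516 -0.0113  0.0963] [-0.4834 -0.1504  4.6858] [-0.7004 -0.2932  5.4796] False
0.0955 [ 0.5516 -0.0113  0.096 ] [-1.1896 -0.2237  5.9227] [-1.2692 -0.5678  6.1641] False
0.095 [ 0.5517 -0.0113  0.0958] [-1.3759  0.2469  6.8073] [-1.2922  0.294   6.8353] False
0.0945 [ 0.5519 -0.0113  0.0956] [-1.4341 -0.0788  8.9256] [-1.3341 -0.6519  8.1581] False
0.094 [ 0.552  -0.0113  0.0953] [-1.1473 -0.0483  9.0516] [-1.255  -0.4898  8.607 ] False
0.0935 [ 0.5522 -0.0114  0.0951] [-1.5954 -0.331   9.7248] [-1.9353  0.8926  9.9173] False
0.093 [ 0.5524 -0.0113  0.0948] [-1.9617 -1.1921 10.7356] [-2.7788 -0.1245 11.522 ] False
0.0925 [ 0.5526 -0.0114  0.0946] [-2.4327 -0.643  12.7597] [-2.5793 -0.2773 11.9156] False
0.092 [ 0.5527 -0.0114  0.0944] [-1.6158 -0.3941 12.9834] [-1.9259 -0.0499 13.0615] False
0.0915 [ 0.5529 -0.0114  0.0941] [-2.0298 -0.6844 14.8505] [-2.7117  0.7301 14.1636] False
26.675
w_top.png off 258 190 f 8
28.0333
```

View pics/w_top.png

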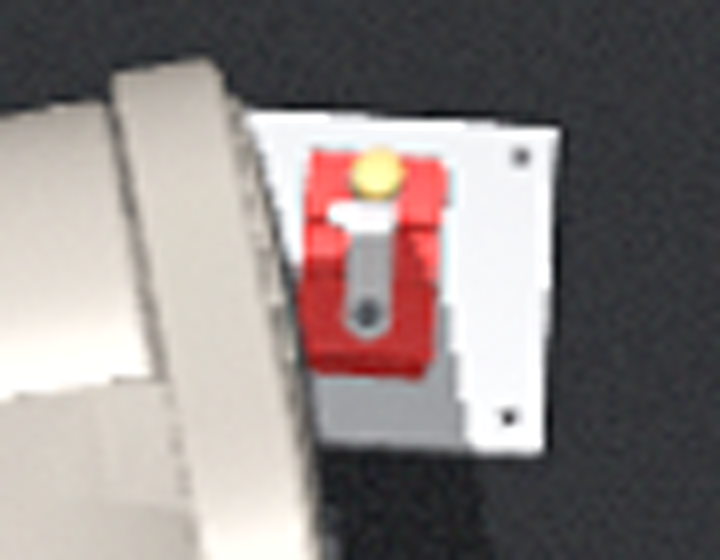

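The gate stayed shut. Force rose about 4.5 N per mm and reached 14.2 N settled (one reading of 14.9 N) at roughly 2.7 mm of travel. That is the heavy spring, so the clamp goes to the red tray. I'll grasp it by its ends.

```bash
python3 - <<'E'
from h import *
C=[.5310,-.0099]; e=eul(toolrot(Rz(86.2))).tolist()
fingers.gripper_to(1.0,force=45)
robot.move_to([*C,.15],e)
print(robot.current_joint_positions(),robot.current_time_s())
robot.pause(.1)
print("stopped",robot.line_to([*C,.075],velocity=.1,f_stop=6))
print("stopped",robot.line_to([*C,.040],velocity=.06,f_stop=5),robot.current_tool_pos())
fingers.gripper_to(0.0,force=45)
print("gap",robot.current_finger_gap(),robot.current_contact_force(),robot.current_time_s())
crop("side","q_side.png",265,235,100,70,8)
E
```

```text
[-17.9729  20.7209  22.1944  98.7379  -8.7125  62.2622   3.2817] 29.9833
stopped False
stopped False [ 0.5311 -0.01    0.0399]
gap 0.6993821958021837 [ 0.0889 -0.3597  2.6666] 32.075
q_side.png off 215 200 f 8
```

View pics/q_side.png

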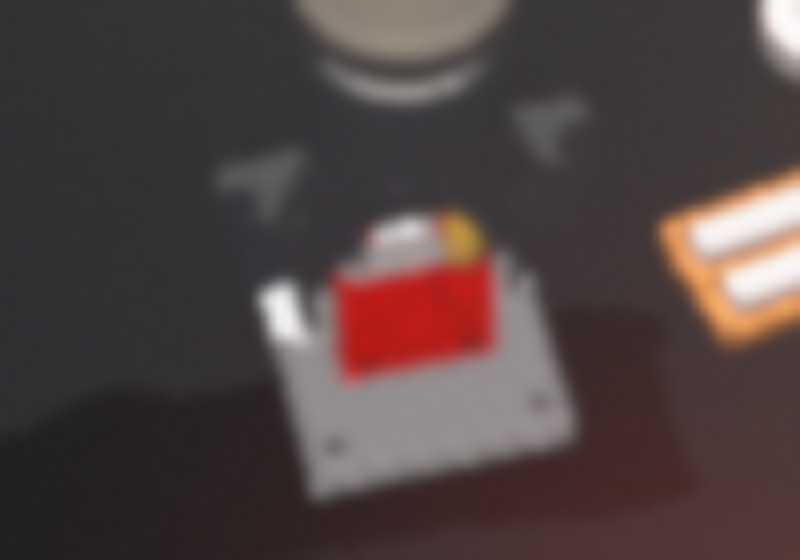

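The clamp is gripped at both ends: gap 0.70, about 59.5 mm, upright at crop (415,320). I'll lift it and place it in the red tray.

```bash
python3 - <<'E'
from h import *
C=[.5310,-.0099]; T,y=TR["red"]; e=eul(toolrot(Rz(y+90))).tolist()
robot.line_to([*C,.055],velocity=.06); print(robot.current_contact_force(),robot.current_finger_gap())
robot.line_to([*C,.14],velocity=.15)
robot.move_to([*T,.14],e)
print(robot.current_joint_positions(),robot.current_contact_force(),robot.current_finger_gap(),robot.current_time_s())
robot.line_to([*T,.06],velocity=.12); robot.pause(.2)
crop("side","r_side.png",298,285,100,70,8)
print(robot.current_tool_pos(),robot.current_eef_rot())
E
```

```text
[-0.0498  0.6603 -2.6618] 0.6948803342416641
[  0.5172  29.999   24.6493  87.4405 -13.2744  65.6533  26.342 ] [ 0.4315  0.2069 -2.9129] 0.6955354535268367 34.025
r_side.png off 248 250 f 8
[ 0.5726 -0.1963  0.0609] [179.8991   0.0242  88.5951]
```

View pics/r_side.png

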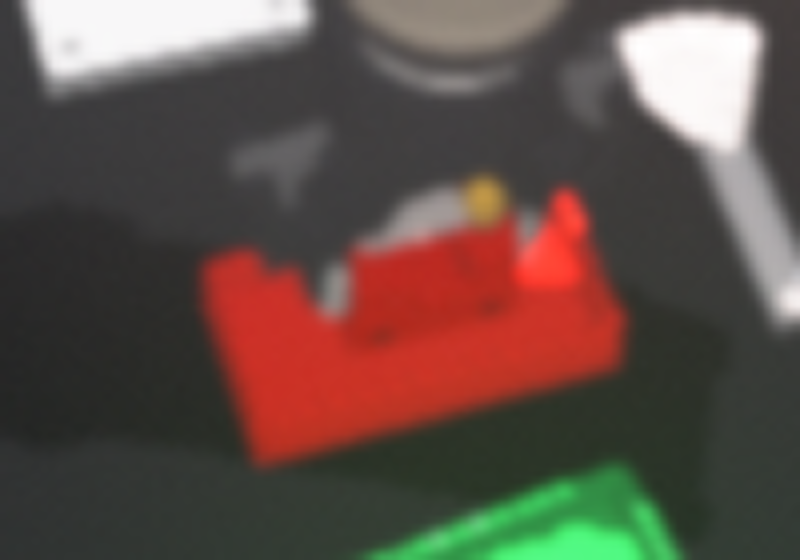

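The clamp hangs centred over the red tray at crop (430,280). I'll lower it until it touches.

```bash
python3 - <<'E'
from h import *
T,y=TR["red"]
print("stopped",robot.line_to([*T,.021],velocity=.025,f_stop=5),robot.current_tool_pos(),robot.current_contact_force())
robot.pause(.1)
crop("side","u_side.png",298,285,100,70,8)
fingers.gripper_to(.84)
robot.pause(.1)
print(robot.current_contact_force(),robot.current_finger_gap())
robot.line_to([*T,.15],velocity=.12)
robot.line_to([T[0]-.13,T[1]+.12,.2],velocity=.3)
print(robot.current_time_s())
crop("top","v_top.png",390,210,90,80,8)
crop("side","v_side.png",298,285,100,75,8)
for c in("top","side"): cv2.imwrite(f"pics/{c}9.png",vision.grab_frame(c)[:,:,::-1])
E
```

```text
stopped True [ 0.5719 -0.196   0.0277] [-0.5698 -0.0879  5.3834]
u_side.png off 248 250 f 8
[-0.1418  0.1242 -0.219 ] 0.8408913838355841
38.7417
v_top.png off 345 170 f 8
v_side.png off 248 247 f 8
```

View pics/v_top.png

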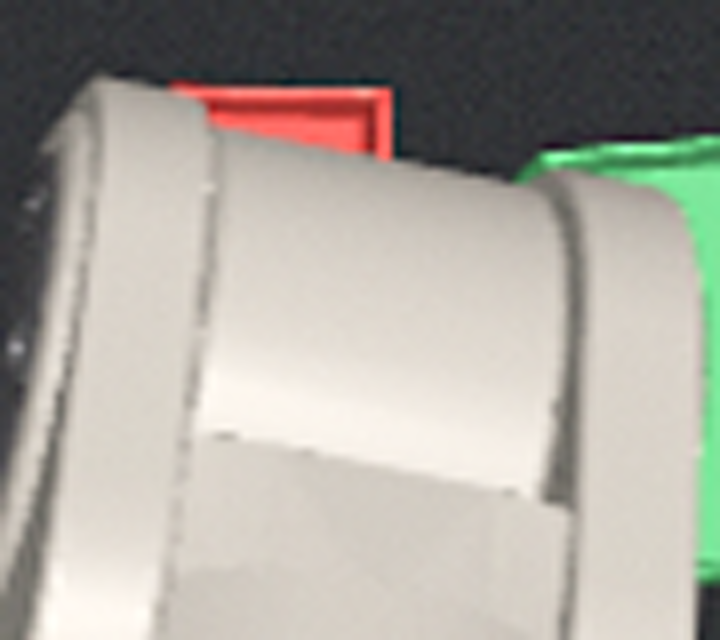

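View pics/v_side.png

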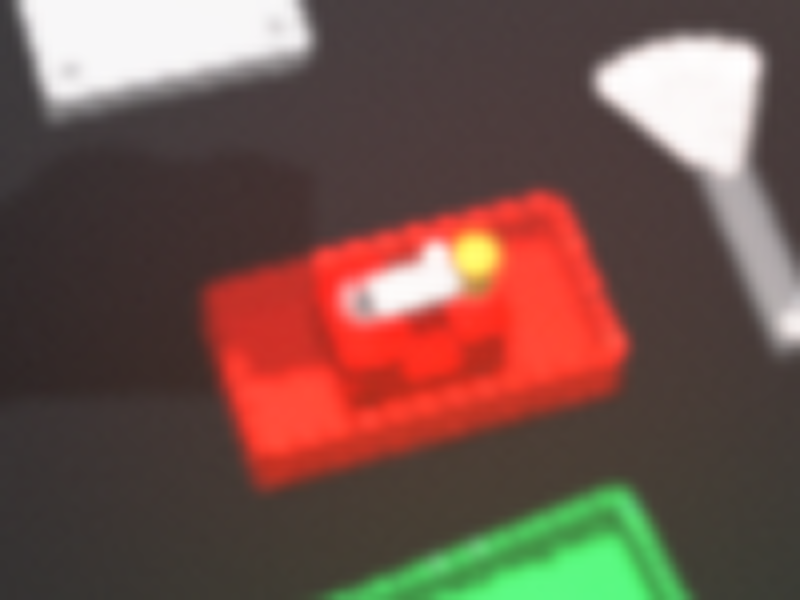

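View pics/side9.png

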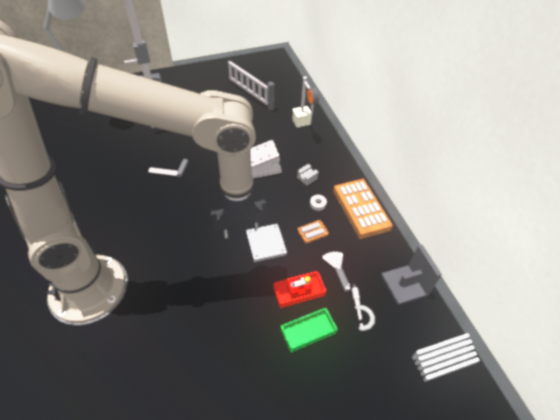

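The clamp stands flat and free inside the red tray, with the gate shut at crop (400,295), and the bystanders haven't moved. I'll swing the arm clear for one check from above, then hand in.

```bash
python3 - <<'E'
from h import *
q=np.array(robot.current_joint_positions());q[0]-=25
robot.move_j(q.tolist()); robot.pause(.3)
im=vision.grab_frame("top")[:,:,::-1];cv2.imwrite("pics/z_top.png",im)
crop("top","z_crop.png",390,210,90,75,8)
print(robot.current_contact_force(),robot.current_time_s())
workorder.close_job()
E
```

```text
z_crop.png off 345 172 f 8
[-0.0898 -0.2659  0.0546] 40.1333
the job is handed in; nothing more can be done
```

View pics/z_crop.png

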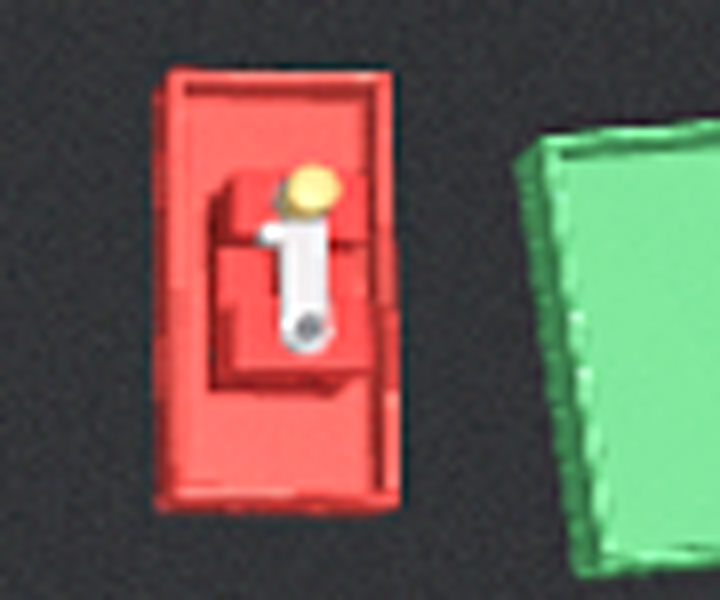

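The clamp failed the latch test: its gate stayed shut, so it now stands flat in the red tray with its length along the tray. I handed the job in at about 40 s of the 64 s allowed.

- **Latch test:** I took the clamp off the sine plate, stood it in the middle of the bench block, let go of it and pushed the button twice.
    - **First push:** it stopped on its 14 N force limit after about 2 mm, but the reading straight after showed only about 8 N, so I repeated it.
    - **Second push:** in small steps, force rose about 4.5 N per mm to 14.2 N settled, with one noisy reading of 14.9 N, at roughly 2.7 mm of travel. That is the heavy spring.
- **Last checks:** pictures after the release show the clamp upright with its gate shut, standing free. Touchdown height was within 1 mm of what I expected. The side view shows the bystanders in their places, and the tool read no contact force at hand-in.

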